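# Lever open the scrap box

### The arm

A 6-joint arm with a two-finger parallel gripper is mounted at the origin on a cart in front of the work surface, level with it; the furniture and walls round the work are solid. World frame = base frame: x ahead of the robot, y to its left, z up, the work surface at z = 0. Lengths are in m, angles in rad, forces in N, time in s.
With the tool pointing down it reaches from about 0.375 to 0.75 m from the base axis. Payload 9 kg.
Tool frame: the origin (TCP) lies at the very end of the fingers, on their centre line; the grasp point (between the pads) lies 19 mm behind it; z points along the fingers, y is the line along which they close (so a half turn about z gives the same grasp; the last joint's range is limited). The gripper opens to 85 mm and grips with 20 to 120 N. Pads are 22 mm wide; open, the fingers measure 114 mm over their backs; the gripper's body (76 mm by 85 mm) begins 54 mm behind the grasp point. The pads swing forward as they close: fully open they stand 13 mm farther back than shut.
Start: joints at [-1.495, 0.104, 0.097, 1.564, 0, 1.353], TCP at [0.174, -0.574, 0.231] pointing down, gripper open.
Joint ranges: [-2.99, 2.99], [-0.84, 1.86], [-1.1, 1.16], [-1.84, 2.11], [-1.51, 1.56], [-3.14, 3.14]. Speed limits (rad/s): [2.22, 2.22, 2.57, 3.14, 3.14, 3.14].

### API

Orientations are given as a rotation vector (axis times angle).
In Python, from workcell import telemetry, imaging, ticket gives the robot as it stands.
- The arm moves only by the tool arm_command, never from a script. Its argument "motion" is a list of rows, each an object of numbers: "dx", "dy", "dz": the shift along the world's x, y, z in m; "rx", "ry", "rz": the turn, a rotation vector about the world's x, y, z in rad; "grip": the closure in counts, from 0 (fully open) to 255 (shut). A call has 1 to 12 rows; each row shifts and turns the commanded pose from where the row before left it; what a row does not reach is not made up. A row lasts 1/12 s, in which the tool goes at most 41.7 mm and 7.16 degrees, less where a joint would pass 70% of its speed; a pose out of reach is approached as far as the arm can. A call with a gripper value outside its range is refused whole. The fingers move at their own pace and stop on an object; "force" is the grip in N (left out, the last holds). Time passes only in rows, so rows that do not move let the fingers close. It gives the time, the measured TCP pose, the force, the opening and the grip force at its end, in the units of the state.
- telemetry.sense(): the state, without advancing time (a new reading comes with each control period).
- imaging.get_image(name): name is "side" or "top"; returns a dict with "color" (420x560x3 uint8, red, green, blue), "vfov" (degrees; the focal length in pixels is half the picture's height over the tangent of half this angle, whatever the lens; pixels are square), "cx", "cy" (the principal point, pixels), "k1" (the pictures are not rectified: a ray, as slopes to the right and down, at radius r is drawn at 1 + k1 r^2 times it, then the intrinsics apply), "R" (3x3) and "t" (3): a world point X has camera coordinates R X + t. Camera axes: x right, y down, z forward; pixel columns grow to the right and rows downward; lengths in m; the calibration is good to about 2 mm. A picture is of the moment at which its call begins. There is no depth.
- ticket.hand_in(): hands the job in; it is judged then, once.
The state is a dict: "time_s": time; "joint_pos": joint angles; "joint_vel": joint speeds; "joint_efforts": joint torques, N m; "position": TCP position; "ee_rot": TCP orientation; "contact_force": force on the tool from outside, world axes, zero at the start; "wrist_torque": the same for the moment, N m; "gripper_width": finger opening in m; "gripper_force": force on a finger pad.
Only numpy, scipy, OpenCV 4.12 (cv2) and the standard library are available. Lean on these libraries where they do the work, as an engineer would, in place of code of your own. Each camera call takes 0.05 s, during which the arm holds its last target. There are 200 camera calls.

### The job

Open the heavy steel flap of the scrap box with its lever. With the fingertips push the lever's black paddle end toward the box until the lever is fully home, its steel toe under the lip of the flap; then press the paddle all the way down onto its stop block and finish while still holding it down, so that the flap stays raised. Do not lift the lever off its stand, do not touch the box, the flap or the stand, and leave the things lying around where they are.

Things in the scene. Friction and masses are not known exactly. Their poses are not given: they have to be found in the camera images.
- scrap_box: Fixed grey steel box with a lever stand in front of it, on a dark base plate. Origin: on the bench, straight under the fulcrum roller. Its +y axis runs from the paddle side to the box, z is up. The box spans x -60 to 60 mm, y 90 to 155 mm, z 0 to 78 mm; its flap lies on top. The stand: a steel roller (fulcrum) along x with its top at y 0, z 68 mm, between two cheeks (y -25 to 10 mm, up to z 87 mm); a toe guide between y 22 and 88 mm, with a ledge at z 52 mm.
- flap (a joint): Angle of the heavy steel flap (134 x 87 x 10 mm, 0.85 kg) about the hinge along the far top edge of the box (scrap_box y 150, z 78 mm): 0 lying shut, grows as the lip rises; about 0.29 rad when the lever is home and pressed down on its stop block. It falls shut by its own weight.
- lip (a point): Middle of the lower edge of the flap's lip, which overhangs the box front toward the lever; at scrap_box (0, 66, 78) mm when shut. The toe must go under it; 4 mm of clearance over the toe.
- lever: Loose see-saw lever, 223 mm long, 0.28 kg, lying level along scrap_box y on the roller and the toe ledge, heavier at the toe. Origin: on the underside of the flat aluminium bar (20 mm wide, 6 mm thick); its +y points to the toe. Home, the origin lies over the roller, at scrap_box (0, 0, 68) mm; it starts 20 to 34 mm short of that (toward -y). A cross pin meets the cheeks when the lever is home, so it goes no farther. It slides with a few N; nothing holds it but friction.
- toe_tip (a point): Middle of the upper front end of the lever's steel toe block (34 x 34 x 22 mm); at scrap_box y 83 mm when home.
- paddle_top (a point): Centre of the upper face of the black paddle at the lever's long end (36 wide, 40 long, 10 mm thick), 120 mm from the lever origin; z 78 mm when level, about 40 mm when down on the stop block. Pressing takes about 4 N until the stop block is met. As it goes down it swings about the roller, by about 20 degrees in all, and so comes about 7 mm nearer to the box.
- paddle_end (a point): Centre of the end face of the paddle, the face that looks away from the box, 140 mm from the lever origin; z 73 mm when level. Push here toward scrap_box +y.
- stop_top (a point): Middle of the rubber-topped stop block under the paddle, at scrap_box (0, -118, 26) mm.
- solder_spool: Bystander: spool of solder wire, 42 mm across, 28 mm high, beside the lever. Origin under its centre.
- steel_block: Bystander: square polished steel block 62 x 62 x 19 mm. Origin under its centre.
- eraser: Bystander: grey rubber block 22 x 46 x 14 mm. Origin under its centre.
- caliper: Bystander: vernier caliper lying flat, 49 x 200 x 10 mm. Origin under its centre.
- pen: Bystander: black marker pen 9 x 100 x 9 mm. Origin under its centre.
- graver0: Bystander: engraving tool (graver) with a wooden mushroom handle, 17 x 130 x 17 mm. Origin under its centre.
Not all that is in view belongs to the job. What is meant by the lever is not green, and is the larger of those in its own colour.

How it is judged:
By the outcome, as a careful person would: the job done as asked, in the order asked, and still so for the second after the job is handed in, while the arm keeps its last pose, push and grip.
It also fails if it takes over 45 s, if anything falls off the work surface, if the arm or the gripper's body presses on something with over 40 N, if the wrist force passes 120 N, or if a joint passes its speed limit or range.

## Working session

There is one attempt and no reset: what is moved stays moved. The work goes in short steps, Python scripts to look and compute and a tool call to move; the robot and the scene stay as the last step left them, time stands still between calls to the robot, and variables do not carry over. Pictures are saved under pics/ and viewed, at most 10 in all, crops included, and the job is handed in when it is done.

Besides the shell and the picture viewer there is one more tool, called after "Emit:" as name(argument=value, ...) on one line, values as JSON. arm_command: Moves the arm, as the interface text tells. Its arguments: {"type":"object","properties":{"motion":{"type":"array","items":{"type":"object","properties":{"dx":{"type":"number"},"dy":{"type":"number"},"dz":{"type":"number"},"rx":{"type":"number"},"ry":{"type":"number"},"rz":{"type":"number"},"grip":{"type":"number"}}}},"force":{"type":"number"}},"required":["motion"]}

```bash
mkdir -p pics; cat > h.py <<'E'
import numpy as np, cv2
from workcell import telemetry, imaging, ticket
def K(im):
    f=210/np.tan(np.radians(im['vfov'])/2); return np.array([[f,0,im['cx']],[0,f,im['cy']],[0,0,1]])
def D(im): return np.array([im['k1'],0,0,0,0.])
def ray(im,uv):
    n=cv2.undistortPoints(np.array([[uv]],float),K(im),D(im))[0,0]
    R=np.array(im['R']);t=np.array(im['t'])
    return -R.T@t, R.T@np.array([n[0],n[1],1])
def at_z(im,uv,z):
    c,d=ray(im,uv); return c+d*(z-c[2])/d[2]
def proj(im,P):
    return cv2.projectPoints(np.array(P,float).reshape(-1,1,3),cv2.Rodrigues(np.array(im['R'],float))[0],np.array(im['t'],float),K(im),D(im))[0][:,0]
def snap(n,f):
    im=imaging.get_image(n); cv2.imwrite('pics/'+f,im['color'][...,::-1]); return im
E
python3 - <<'E'
from h import *
import pickle
np.set_printoptions(precision=4,suppress=True)
for n in('top','side'):
    im=snap(n,n+'0.png'); pickle.dump(im,open(n+'.pkl','wb')); print(n,im['vfov'],im['k1'],-np.array(im['R']).T@im['t'],np.array(im['R'])[2])
print(telemetry.sense())
E
```

```text
top 57.55764761771985 -0.0886574078288736 [0.4899 0.0025 1.0604] [ 0.0681 -0.0146 -0.9976]
side 57.92711027288686 -0.10306209516810277 [0.2494 0.8507 0.7075] [ 0.2721 -0.7716 -0.575 ]
{'time_s': 0.1, 'joint_pos': array([-1.4947,  0.1047,  0.0966,  1.5639,  0.    ,  1.3531]), 'joint_vel': array([-0.0004, -0.0014,  0.0022, -0.0012,  0.0002,  0.0004]), 'joint_efforts': array([  0.006 , -55.8209,  50.4719,   0.013 ,  -0.0003,  -0.    ]), 'position': array([ 0.1738, -0.574 ,  0.2306]), 'ee_rot': array([-3.1066, -0.4597, -0.0002]), 'contact_force': array([0.4673, 0.344 , 0.1636]), 'wrist_torque': array([-0.0469,  0.0146,  0.0161]), 'gripper_force': 0.0, 'gripper_width': 0.08550671129906216}
```

View pics/top0.png

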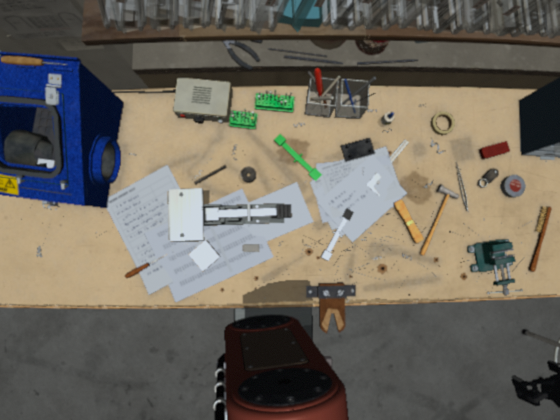

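View pics/side0.png

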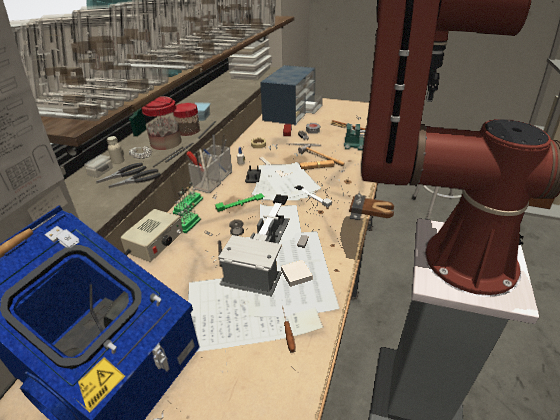

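The top view has the box at (187,215). The lever runs right from it to the black paddle at about (285,212). The white lever at (337,235) and the green one are loose decoys.

```bash
python3 - <<'E'
from h import *
a=cv2.imread('pics/top0.png')[180:255,155:305]; cv2.imwrite('pics/tc.png',cv2.resize(a,None,fx=5.33,fy=5.33,interpolation=cv2.INTER_CUBIC))
a=cv2.imread('pics/side0.png')[185:300,210:350]; cv2.imwrite('pics/sc.png',cv2.resize(a,None,fx=5,fy=5,interpolation=cv2.INTER_CUBIC))
E
```

```text
(no output)
```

View pics/tc.png

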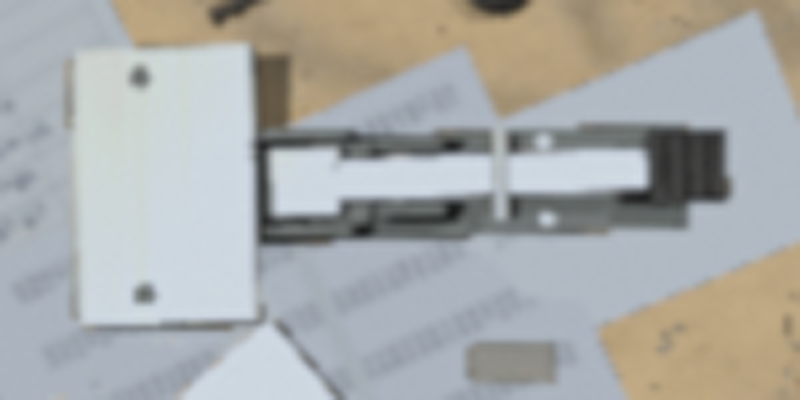

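View pics/sc.png

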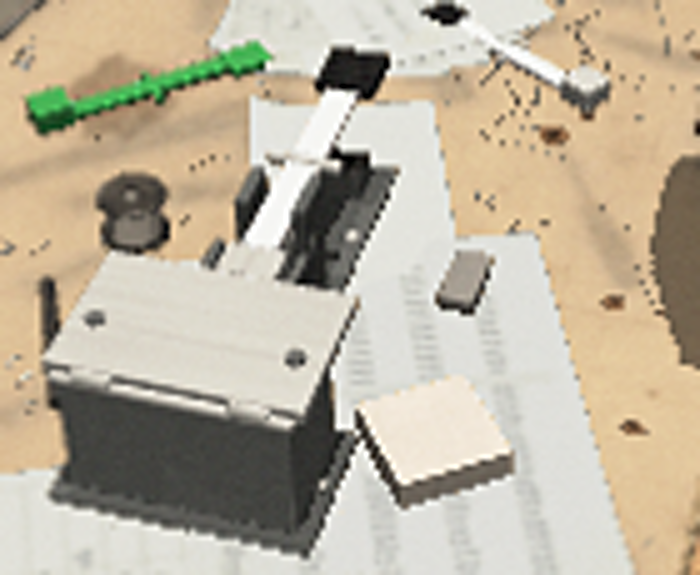

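The crop shows flap corners at about (76,48), (249,43), (258,318) and (77,325). The paddle corners are (650,130), (726,131), (727,200) and (650,200), and the toe front edge is at x≈272.

```bash
python3 - <<'E'
from h import *
import pickle
from scipy.optimize import least_squares
np.set_printoptions(precision=4,suppress=True)
T=pickle.load(open('top.pkl','rb'));S=pickle.load(open('side.pkl','rb'))
u=lambda p:(np.array(p)+.5)/(16/3)-.5+np.array([155,180]); v=lambda p:(np.array(p)+.5)/5-.5+np.array([210,185])
# scrap_box frame: flap corners (top) x=+-67,y=66,153,z=88
ft=u([(76,48),(249,43),(258,318),(77,325)]); F=np.array([at_z(T,p,.088)[:2] for p in ft]); print('flap top',F)
fs=v([(110,252),(360,296),(302,415),(46,360)]); print('flap side',np.array([at_z(S,p,.088)[:2] for p in fs]))
pt=u([(650,130),(726,131),(727,200),(650,200)]); P=np.array([at_z(T,p,.078)[:2] for p in pt]); print('paddle top',P,P.mean(0))
ps=v([(332,46),(390,53),(376,92),(316,84)]); Q=np.array([at_z(S,p,.078)[:2] for p in ps]); print('paddle side',Q,Q.mean(0))
# joint fit of box pose with both cameras; box coords x,y -> world
L=np.array([(1,153),(1,66),(-1,66),(-1,153)],float)*[67,1]/1000
Ls=np.array([(67,66),(-67,66),(-67,153),(67,153)])/1000.
def W(q,L,z):
    c,s=np.cos(q[2]),np.sin(q[2]); return np.c_[L@np.array([[c,s],[-s,c]])+q[:2],np.full(len(L),z)]
r=least_squares(lambda q:np.r_[(proj(T,W(q,L,.088))-ft).ravel(),(proj(S,W(q,Ls,.088))-fs).ravel()],[.49,.05,0.],x_scale=[.1,.1,.1])
q=r.x;print('box',q,r.fun)
c,s=np.cos(q[2]),np.sin(q[2])
for M in(P,Q):print('in box frame',(M-q[:2])@np.array([[c,-s],[s,c]]))
E
```

```text
flap top [[0.6147 0.265 ]
 [0.6157 0.1812]
 [0.4839 0.1772]
 [0.4817 0.2641]]
flap side [[0.6171 0.1781]
 [0.4831 0.1733]
 [0.4827 0.2609]
 [0.6131 0.2622]]
paddle top [[ 0.5718 -0.011 ]
 [ 0.5707 -0.0477]
 [ 0.5373 -0.0476]
 [ 0.5379 -0.0104]] [ 0.5544 -0.0292]
paddle side [[ 0.5745 -0.0514]
 [ 0.5386 -0.0539]
 [ 0.5341 -0.0124]
 [ 0.5704 -0.0103]] [ 0.5544 -0.032 ]
box [0.5509 0.1111 0.0194] [-0.1596 -0.0932  1.0706 -0.3665  0.5494  0.4852  0.5093  0.2674  0.1006
  0.1137 -0.1361  0.6702  0.4463  0.7173 -1.2588  0.7188]
in box frame [[ 0.0185 -0.1225]
 [ 0.0167 -0.1592]
 [-0.0167 -0.1584]
 [-0.0154 -0.1213]]
in box frame [[ 0.0204 -0.1629]
 [-0.0156 -0.1648]
 [-0.0192 -0.1232]
 [ 0.0171 -0.1217]]
```

Emit:
arm_command(motion=[{"dx": 0.0158,"dy": 0.0193,"rz": 0.054,"grip": 255},{"dx": 0.0158,"dy": 0.0193,"rz": 0.054,"grip": 255},{"dx": 0.0158,"dy": 0.0193,"rz": 0.054,"grip": 255},{"dx": 0.0158,"dy": 0.0193,"rz": 0.054,"grip": 255},{"dx": 0.0158,"dy": 0.0193,"rz": 0.054,"grip": 255},{"dx": 0.0158,"dy": 0.0193,"rz": 0.054,"grip": 255},{"dx": 0.0158,"dy": 0.0193,"rz": 0.054,"grip": 255},{"dx": 0.0158,"dy": 0.0193,"rz": 0.054,"grip": 255},{"dx": 0.0158,"dy": 0.0193,"rz": 0.054,"grip": 255},{"dx": 0.0158,"dy": 0.0193,"rz": 0.054,"grip": 255},{"dx": 0.0158,"dy": 0.0193,"rz": 0.054,"grip": 255},{"dx": 0.0158,"dy": 0.0193,"rz": 0.054,"grip": 255}], force=60)

```text
invalid input
```

Emit:
arm_command(motion=[{"dx": 0.0158,"dy": 0.0193,"rz": 0.054,"grip": 255},{"dx": 0.0158,"dy": 0.0193,"rz": 0.054,"grip": 255},{"dx": 0.0158,"dy": 0.0193,"rz": 0.054,"grip": 255},{"dx": 0.0158,"dy": 0.0193,"rz": 0.054,"grip": 255},{"dx": 0.0158,"dy": 0.0193,"rz": 0.054,"grip": 255},{"dx": 0.0158,"dy": 0.0193,"rz": 0.054,"grip": 255},{"dx": 0.0158,"dy": 0.0193,"rz": 0.054,"grip": 255},{"dx": 0.0158,"dy": 0.0193,"rz": 0.054,"grip": 255},{"dx": 0.0158,"dy": 0.0193,"rz": 0.054,"grip": 255},{"dx": 0.0158,"dy": 0.0193,"rz": 0.054,"grip": 255},{"dx": 0.0158,"dy": 0.0193,"rz": 0.054,"grip": 255},{"dx": 0.0158,"dy": 0.0193,"rz": 0.054,"grip": 255}])

```text
invalid input
```

Emit:
arm_command(motion=[{"dx": 0.0158,"dy": 0.0193,"dz": 0,"rx": 0,"ry": 0,"rz": 0.054,"grip": 255}], force=60)

```text
time_s: 0.18
position: [0.1876, -0.5566, 0.2301]
ee_rot: [-3.095, -0.538, 0.001]
contact_force: [0.2, -1.0, 0.6]
gripper_width: 0.0756
gripper_force: 0.0
```

All keys are needed in each row.

Emit:
arm_command(motion=[{"dx": 0.0158,"dy": 0.0193,"dz": 0,"rx": 0,"ry": 0,"rz": 0.054,"grip": 255},{"dx": 0.0158,"dy": 0.0193,"dz": 0,"rx": 0,"ry": 0,"rz": 0.054,"grip": 255},{"dx": 0.0158,"dy": 0.0193,"dz": 0,"rx": 0,"ry": 0,"rz": 0.054,"grip": 255},{"dx": 0.0158,"dy": 0.0193,"dz": 0,"rx": 0,"ry": 0,"rz": 0.054,"grip": 255},{"dx": 0.0158,"dy": 0.0193,"dz": 0,"rx": 0,"ry": 0,"rz": 0.054,"grip": 255},{"dx": 0.0158,"dy": 0.0193,"dz": 0,"rx": 0,"ry": 0,"rz": 0.054,"grip": 255},{"dx": 0.0158,"dy": 0.0193,"dz": 0,"rx": 0,"ry": 0,"rz": 0.054,"grip": 255},{"dx": 0.0158,"dy": 0.0193,"dz": 0,"rx": 0,"ry": 0,"rz": 0.054,"grip": 255},{"dx": 0.0158,"dy": 0.0193,"dz": 0,"rx": 0,"ry": 0,"rz": 0.054,"grip": 255},{"dx": 0.0158,"dy": 0.0193,"dz": 0,"rx": 0,"ry": 0,"rz": 0.054,"grip": 255},{"dx": 0.0158,"dy": 0.0193,"dz": 0,"rx": 0,"ry": 0,"rz": 0.054,"grip": 255},{"dx": 0.0158,"dy": 0.0193,"dz": 0,"rx": 0,"ry": 0,"rz": 0.054,"grip": 255}])

```text
time_s: 1.18
position: [0.3797, -0.3222, 0.231]
ee_rot: [-2.758, -1.504, -0.0]
contact_force: [-0.0, -0.3, -0.7]
gripper_width: -0.0
gripper_force: 0.0
```

Emit:
arm_command(motion=[{"dx": 0.0158,"dy": 0.0193,"dz": 0,"rx": 0,"ry": 0,"rz": 0.054,"grip": 255},{"dx": 0.0158,"dy": 0.0193,"dz": 0,"rx": 0,"ry": 0,"rz": 0.054,"grip": 255},{"dx": 0.0158,"dy": 0.0193,"dz": 0,"rx": 0,"ry": 0,"rz": 0.054,"grip": 255},{"dx": 0.0158,"dy": 0.0193,"dz": 0,"rx": 0,"ry": 0,"rz": 0.054,"grip": 255},{"dx": 0.0158,"dy": 0.0193,"dz": 0,"rx": 0,"ry": 0,"rz": 0.054,"grip": 255},{"dx": 0.0158,"dy": 0.0193,"dz": 0,"rx": 0,"ry": 0,"rz": 0.054,"grip": 255},{"dx": 0.0158,"dy": 0.0193,"dz": 0,"rx": 0,"ry": 0,"rz": 0.054,"grip": 255},{"dx": 0.0158,"dy": 0.0193,"dz": 0,"rx": 0,"ry": 0,"rz": 0.054,"grip": 255},{"dx": 0.0158,"dy": 0.0193,"dz": 0,"rx": 0,"ry": 0,"rz": 0.054,"grip": 255},{"dx": 0.0158,"dy": 0.0193,"dz": 0,"rx": 0,"ry": 0,"rz": 0.054,"grip": 255},{"dx": 0.0158,"dy": 0.0193,"dz": 0,"rx": 0,"ry": 0,"rz": 0.054,"grip": 255},{"dx": 0,"dy": 0,"dz": 0,"rx": 0,"ry": 0,"rz": 0,"grip": 255}])

```text
time_s: 2.18
position: [0.5545, -0.108, 0.2307]
ee_rot: [-2.193, -2.249, -0.001]
contact_force: [0.4, 0.3, -0.5]
gripper_width: -0.0001
gripper_force: 0.0
```

Emit:
arm_command(motion=[{"dx": 0,"dy": 0,"dz": -0.021,"rx": 0,"ry": 0,"rz": 0,"grip": 255},{"dx": 0,"dy": 0,"dz": -0.021,"rx": 0,"ry": 0,"rz": 0,"grip": 255},{"dx": 0,"dy": 0,"dz": -0.021,"rx": 0,"ry": 0,"rz": 0,"grip": 255},{"dx": 0,"dy": 0,"dz": -0.021,"rx": 0,"ry": 0,"rz": 0,"grip": 255},{"dx": 0,"dy": 0,"dz": -0.021,"rx": 0,"ry": 0,"rz": 0,"grip": 255},{"dx": 0,"dy": 0,"dz": -0.021,"rx": 0,"ry": 0,"rz": 0,"grip": 255},{"dx": 0,"dy": 0,"dz": -0.021,"rx": 0,"ry": 0,"rz": 0,"grip": 255},{"dx": 0,"dy": 0,"dz": -0.021,"rx": 0,"ry": 0,"rz": 0,"grip": 255},{"dx": 0,"dy": 0,"dz": 0,"rx": 0,"ry": 0,"rz": 0,"grip": 255}])

```text
time_s: 2.93
position: [0.5499, -0.1101, 0.0586]
ee_rot: [-2.196, -2.237, 0.004]
contact_force: [-0.9, 0.5, -0.5]
gripper_width: 0.0001
gripper_force: 0.0
```

```bash
python3 - <<'E'
from h import *
im=snap('side','s1.png'); t=snap('top','t1.png')
a=cv2.resize(im['color'][150:300,210:350],None,fx=4,fy=4,interpolation=2)[...,::-1]
b=cv2.resize(t['color'][180:255,155:315],None,fx=5,fy=5,interpolation=2)[...,::-1]
cv2.imwrite('pics/s1c.png',a)
s=telemetry.sense();print(s['position'],s['contact_force'])
E
```

```text
[ 0.55218935 -0.11097079  0.06300395] [-0.17973204  0.49083917  0.30975623]
```

View pics/s1c.png

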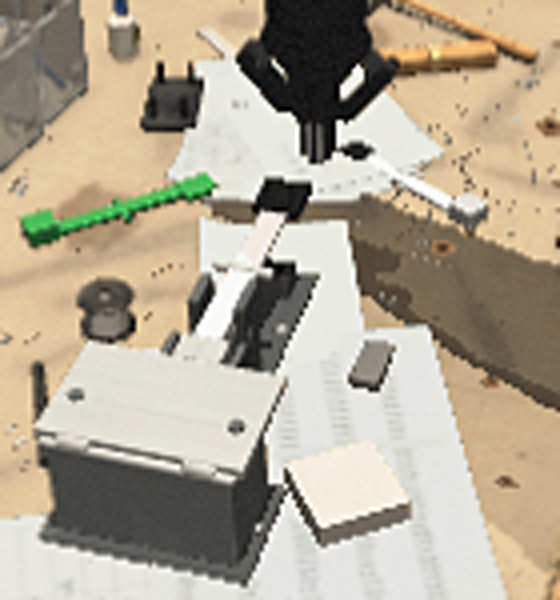

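The tip is just behind the paddle at crop (316,158), in line with it. Next I push slowly toward the box.

Emit:
arm_command(motion=[{"dx": 0,"dy": 0.01,"dz": 0,"rx": 0,"ry": 0,"rz": 0,"grip": 255},{"dx": 0,"dy": 0.01,"dz": 0,"rx": 0,"ry": 0,"rz": 0,"grip": 255},{"dx": 0,"dy": 0.01,"dz": 0,"rx": 0,"ry": 0,"rz": 0,"grip": 255},{"dx": 0,"dy": 0.01,"dz": 0,"rx": 0,"ry": 0,"rz": 0,"grip": 255},{"dx": 0,"dy": 0.003,"dz": 0,"rx": 0,"ry": 0,"rz": 0,"grip": 255},{"dx": 0,"dy": 0.003,"dz": 0,"rx": 0,"ry": 0,"rz": 0,"grip": 255},{"dx": 0,"dy": 0.003,"dz": 0,"rx": 0,"ry": 0,"rz": 0,"grip": 255},{"dx": 0,"dy": 0.003,"dz": 0,"rx": 0,"ry": 0,"rz": 0,"grip": 255}])

```text
time_s: 3.7
position: [0.5531, -0.0592, 0.0635]
ee_rot: [2.2, 2.242, -0.0]
contact_force: [-0.0, -2.4, 0.1]
gripper_width: -0.0
gripper_force: 0.9
```

Emit:
arm_command(motion=[{"dx": 0,"dy": 0.003,"dz": 0,"rx": 0,"ry": 0,"rz": 0,"grip": 255},{"dx": 0,"dy": 0.003,"dz": 0,"rx": 0,"ry": 0,"rz": 0,"grip": 255}])

```text
time_s: 3.87
position: [0.553, -0.0533, 0.0634]
ee_rot: [2.201, 2.242, -0.0]
contact_force: [-0.2, -1.4, -0.3]
gripper_width: 0.0
gripper_force: 1.0
```

Emit:
arm_command(motion=[{"dx": 0,"dy": 0.003,"dz": 0,"rx": 0,"ry": 0,"rz": 0,"grip": 255},{"dx": 0,"dy": 0.003,"dz": 0,"rx": 0,"ry": 0,"rz": 0,"grip": 255}])

```text
time_s: 4.03
position: [0.553, -0.0471, 0.0634]
ee_rot: [2.2, 2.242, -0.0]
contact_force: [-0.1, -3.0, 1.2]
gripper_width: 0.0004
gripper_force: 1.0
```

Emit:
arm_command(motion=[{"dx": 0,"dy": 0.002,"dz": 0,"rx": 0,"ry": 0,"rz": 0,"grip": 255},{"dx": 0,"dy": 0.002,"dz": 0,"rx": 0,"ry": 0,"rz": 0,"grip": 255}])

```text
time_s: 4.2
position: [0.553, -0.043, 0.0634]
ee_rot: [2.2, 2.242, -0.0]
contact_force: [0.6, -1.7, 1.4]
gripper_width: -0.0003
gripper_force: 1.1
```

Emit:
arm_command(motion=[{"dx": 0,"dy": 0.002,"dz": 0,"rx": 0,"ry": 0,"rz": 0,"grip": 255},{"dx": 0,"dy": 0.001,"dz": 0,"rx": 0,"ry": 0,"rz": 0,"grip": 255}])

```text
time_s: 4.37
position: [0.553, -0.0403, 0.0634]
ee_rot: [2.2, 2.242, -0.001]
contact_force: [-0.6, -7.4, 2.0]
gripper_width: -0.0002
gripper_force: 3.7
```

Emit:
arm_command(motion=[{"dx": 0,"dy": 0.001,"dz": 0,"rx": 0,"ry": 0,"rz": 0,"grip": 255},{"dx": 0,"dy": 0.001,"dz": 0,"rx": 0,"ry": 0,"rz": 0,"grip": 255}])

```text
time_s: 4.53
position: [0.5532, -0.0401, 0.0636]
ee_rot: [2.199, 2.239, -0.005]
contact_force: [-0.0, -15.9, -0.1]
gripper_width: -0.0001
gripper_force: 8.0
```

Home was met at y = -0.040, with the force rising to 16 N. Now I back off, lift and move over the paddle.

Emit:
arm_command(motion=[{"dx": 0,"dy": -0.005,"dz": 0,"rx": 0,"ry": 0,"rz": 0,"grip": 255},{"dx": 0,"dy": -0.01,"dz": 0,"rx": 0,"ry": 0,"rz": 0,"grip": 255},{"dx": 0,"dy": 0,"dz": 0.015,"rx": 0,"ry": 0,"rz": 0,"grip": 255},{"dx": 0,"dy": 0,"dz": 0.015,"rx": 0,"ry": 0,"rz": 0,"grip": 255},{"dx": 0,"dy": 0,"dz": 0.01,"rx": 0,"ry": 0,"rz": 0,"grip": 255},{"dx": 0,"dy": 0,"dz": 0,"rx": 0,"ry": 0,"rz": 0,"grip": 255},{"dx": 0,"dy": 0.01,"dz": 0,"rx": 0,"ry": 0,"rz": 0,"grip": 255},{"dx": 0,"dy": 0.01,"dz": 0,"rx": 0,"ry": 0,"rz": 0,"grip": 255},{"dx": 0,"dy": 0.01,"dz": 0,"rx": 0,"ry": 0,"rz": 0,"grip": 255},{"dx": 0,"dy": 0.005,"dz": 0,"rx": 0,"ry": 0,"rz": 0,"grip": 255},{"dx": 0,"dy": 0,"dz": 0,"rx": 0,"ry": 0,"rz": 0,"grip": 255}])

```text
time_s: 5.45
position: [0.5525, -0.0163, 0.1027]
ee_rot: [-2.197, -2.244, 0.0]
contact_force: [1.0, -0.2, 0.3]
gripper_width: -0.0001
gripper_force: 0.0
```

```bash
python3 - <<'E'
from h import *
im=snap('side','s2.png')
cv2.imwrite('pics/s2c.png',cv2.resize(im['color'][150:280,230:330],None,fx=4.5,fy=4.5,interpolation=2)[...,::-1])
s=telemetry.sense();print(s['position'],s['contact_force'])
E
```

```text
[ 0.55269314 -0.01706506  0.10287515] [-0.36206491 -0.10525883 -0.22830639]
```

View pics/s2c.png

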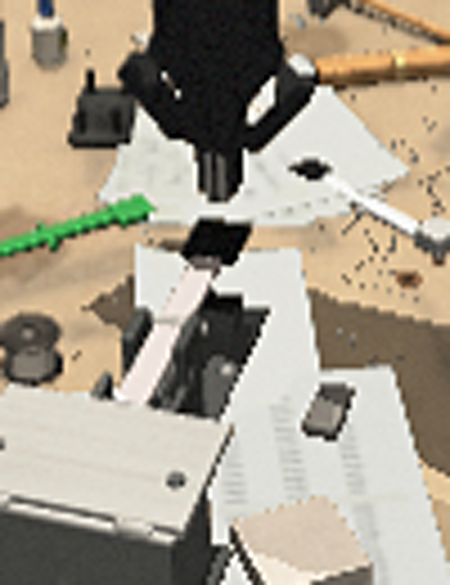

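The toe is now under the lip, with the cross pin at the cheeks near (165,318) and the fingers above the paddle at (217,240). Pressing down next.

Emit:
arm_command(motion=[{"dx": 0,"dy": 0,"dz": -0.01,"rx": 0,"ry": 0,"rz": 0,"grip": 255},{"dx": 0,"dy": 0,"dz": -0.01,"rx": 0,"ry": 0,"rz": 0,"grip": 255},{"dx": 0,"dy": 0,"dz": -0.003,"rx": 0,"ry": 0,"rz": 0,"grip": 255},{"dx": 0,"dy": 0.001,"dz": -0.003,"rx": 0,"ry": 0,"rz": 0,"grip": 255},{"dx": 0,"dy": 0.001,"dz": -0.003,"rx": 0,"ry": 0,"rz": 0,"grip": 255},{"dx": 0,"dy": 0.001,"dz": -0.003,"rx": 0,"ry": 0,"rz": 0,"grip": 255},{"dx": 0,"dy": 0.001,"dz": -0.003,"rx": 0,"ry": 0,"rz": 0,"grip": 255}])

```text
time_s: 6.08
position: [0.5535, -0.0147, 0.0687]
ee_rot: [2.199, 2.241, -0.0]
contact_force: [0.4, -3.4, 4.7]
gripper_width: -0.0004
gripper_force: 2.3
```

Emit:
arm_command(motion=[{"dx": 0,"dy": 0.001,"dz": -0.003,"rx": 0,"ry": 0,"rz": 0,"grip": 255},{"dx": 0,"dy": 0.001,"dz": -0.003,"rx": 0,"ry": 0,"rz": 0,"grip": 255},{"dx": 0,"dy": 0.001,"dz": -0.003,"rx": 0,"ry": 0,"rz": 0,"grip": 255},{"dx": 0,"dy": 0.001,"dz": -0.003,"rx": 0,"ry": 0,"rz": 0,"grip": 255},{"dx": 0,"dy": 0.001,"dz": -0.003,"rx": 0,"ry": 0,"rz": 0,"grip": 255},{"dx": 0,"dy": 0.001,"dz": -0.003,"rx": 0,"ry": 0,"rz": 0,"grip": 255}])

```text
time_s: 6.58
position: [0.553, -0.0081, 0.0501]
ee_rot: [2.2, 2.242, -0.0]
contact_force: [0.0, -4.1, 4.4]
gripper_width: -0.0004
gripper_force: 2.4
```

Emit:
arm_command(motion=[{"dx": 0,"dy": 0.001,"dz": -0.003,"rx": 0,"ry": 0,"rz": 0,"grip": 255},{"dx": 0,"dy": 0.0005,"dz": -0.002,"rx": 0,"ry": 0,"rz": 0,"grip": 255}])

```text
time_s: 6.75
position: [0.5528, -0.0065, 0.0448]
ee_rot: [-2.2, -2.242, 0.0]
contact_force: [0.4, -3.9, 4.0]
gripper_width: -0.0001
gripper_force: 2.4
```

Emit:
arm_command(motion=[{"dx": 0,"dy": 0,"dz": -0.002,"rx": 0,"ry": 0,"rz": 0,"grip": 255},{"dx": 0,"dy": 0,"dz": -0.001,"rx": 0,"ry": 0,"rz": 0,"grip": 255}])

```text
time_s: 6.92
position: [0.5529, -0.0062, 0.0422]
ee_rot: [-2.2, -2.242, -0.001]
contact_force: [-2.2, -0.3, 12.1]
gripper_width: -0.0003
gripper_force: 5.7
```

Emit:
arm_command(motion=[{"dx": 0,"dy": 0,"dz": -0.001,"rx": 0,"ry": 0,"rz": 0,"grip": 255},{"dx": 0,"dy": 0,"dz": 0,"rx": 0,"ry": 0,"rz": 0,"grip": 255}])

```text
time_s: 7.08
position: [0.553, -0.0063, 0.0422]
ee_rot: [-2.2, -2.243, -0.001]
contact_force: [-4.5, -0.7, 12.0]
gripper_width: -0.0
gripper_force: 5.9
```

Emit:
arm_command(motion=[{"dx": 0,"dy": 0,"dz": -0.001,"rx": 0,"ry": 0,"rz": 0,"grip": 255},{"dx": 0,"dy": 0,"dz": 0,"rx": 0,"ry": 0,"rz": 0,"grip": 255}])

```text
time_s: 7.25
position: [0.5532, -0.0062, 0.042]
ee_rot: [2.2, 2.243, 0.001]
contact_force: [-7.2, -0.9, 19.6]
gripper_width: -0.0004
gripper_force: 8.9
```

```bash
python3 - <<'E'
from h import *
im=snap('side','s3.png'); t=snap('top','t3.png')
a=cv2.resize(im['color'][150:300,210:330],None,fx=4,fy=4,interpolation=2)[...,::-1]
b=cv2.resize(t['color'][160:280,155:235],None,fx=4,fy=5,interpolation=2)[...,::-1]
cv2.imwrite('pics/c3.png',np.hstack([a,b]))
s=telemetry.sense();print(s['position'],s['contact_force'])
E
```

```text
[ 0.55316812 -0.00624647  0.04196487] [-6.67131801 -1.10962481 19.46497785]
```

View pics/c3.png

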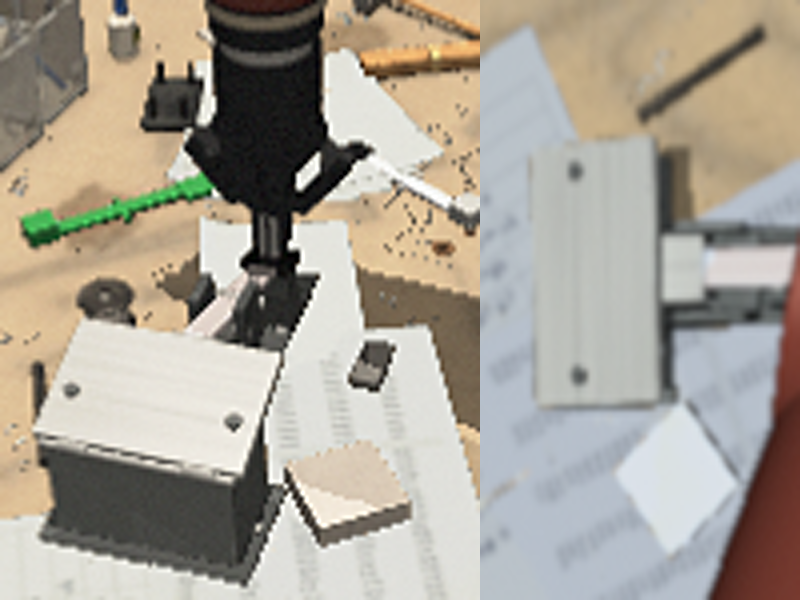

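The flap edge is raised: in the side view it went from (88,345)–(285,378) to (85,320)–(280,352). About 10 px of the toe shows outside the lip in the top view, which is what home and pressed down should give. The paddle is on its stop at 19 N.

```bash
python3 -c "
from workcell import ticket
print(ticket.hand_in())"
```

```text
the job is handed in; nothing more can be done
None
```

The lever was pushed home with its toe under the flap's lip, and the job was handed in with the paddle held on its stop block at about 19 N and the flap raised; no verdict was returned.

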